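# Switch on the power-cut lights in checklist order

### The arm

A 6-joint arm with a two-finger parallel gripper is mounted at the origin on the work surface. World frame = base frame: x ahead of the robot, y to its left, z up, the work surface at z = 0. Lengths are in mm, angles in rad, forces in N, time in s.
With the tool pointing down it reaches from about 400 to 825 mm from the base axis. Payload 7 kg.
Tool frame: the origin (TCP) lies at the very end of the fingers, on their centre line; the grasp point (between the pads) lies 19 mm behind it; z points along the fingers, y is the direction in which the jaws open and shut (so a half turn about z gives the same grasp; the last joint's range is limited). The gripper opens to 88 mm and grips with 3 to 60 N. Pads are 19 mm wide; open, the fingers measure 130 mm over their backs; the gripper's body (78 mm by 193 mm) begins 47 mm behind the grasp point.
Start: joints at [1.617, 0.359, 0.012, 0, -1.224, -0.288], TCP at [161.64, 655.338, 226.561] pointing down, gripper open.
Joint ranges: [-3.07, 3.07], [-1.43, 2.12], [-1.02, 1.25], [-3.03, 1.67], [-3.05, -0], [-3.03, 3.03]. Speed limits (rad/s): [2.39, 2.39, 3.01, 3.14, 3.14, 3.14].

### API

Orientations are given as a unit quaternion [x, y, z, w].
In Python, from plant import bot gives the robot as it stands. Calls block until the motion is done:
- bot.move_ptp(position, orientation): joint-space move of the TCP to a pose.
- bot.line_to(position, velocity=150, ori=None): straight line of the TCP; ori=None keeps the orientation; velocity is the mean speed in mm/s.
- bot.move_joints(angles): joint-space move.
- bot.move_gripper(opening, force=None): finger opening in mm; force is the grip in N (None keeps the last); returns when the fingers have stopped.
- bot.pause(seconds).
- bot.solve_ik(position, orientation): joint angles nearest the present ones, or None.
- bot.read_state(): the state.
- bot.camera(name): name is "scene" or "top" or "wrist"; returns the picture (480x640x3 uint8, red, green, blue); there is no depth.
- bot.get_calibration(name): a dict with "fx", "fy", "cx", "cy" (pixels), "view" (4x4, takes a point from world to camera coordinates); the wrist camera has in their place "T_tool_cam" (4x4, takes a point from camera to tool coordinates, whose origin is the TCP and whose axes are the flange's). Camera axes: x right, y up, looking along -z (the intrinsics and any distortion apply to the point x, -y, -z); pixel columns grow to the right and rows downward; lengths in mm; the calibration is good to about 2 mm. A picture is of the moment at which its call begins: read the wrist's pose just before it. get_calibration takes no time and is no camera call.
A pose or a line that the arm cannot do raises bot.Unreachable and nothing moves.
- bot.close_job(): hands the job in, once; it reports no verdict.
The state is a dict: "t": time; "joint_pos": joint angles; "qvel": joint speeds; "tau": joint torques, N m; "tcp_pos": TCP position; "eef_rot": TCP orientation; "contact_force": force on the tool from outside, world axes, zero at the start; "moment": the same for the moment, N m; "width": finger opening in mm.
Only numpy, scipy, OpenCV 4.12 (cv2) and the standard library are available. Lean on these libraries where they do the work, as an engineer would, in place of code of your own. Each camera call takes 0.05 s, during which the arm holds its last target.

### The job

Test the power-cut lights on this closet shelf in checklist order: with a fingertip, press the switch on top of the headlamp fully down so that it stays down, then the switch on top of the camping lantern, then the dome of the flat puck light. Press each one gently, and do not pinch, lift, tip or shove the lights. Leave everything else where it is.

Things in the scene. Friction and masses are not known exactly. Their poses are not given: they have to be found in the camera images.
- headlamp: blue plastic headlamp without its strap, loose, lying on the turntable: rounded block 44 (its x) x 60 (its y) x 36 mm high, a round lens standing out on its -x side, small black strap loops at its two ends; origin at the centre of its underside, z up; 0.12 kg or so
- headlamp_switch_top (a point): centre of the top face of the headlamp's push switch: black round cap, 22 mm across, standing 13 mm proud of the middle of the headlamp's top, so 49 mm above its underside and 77 mm above the shelf; moves down with the cap
- headlamp_switch (a joint): travel of the headlamp's switch: 0 up (off), 0.006 m fully down (on); pressed straight down with about 3 N; it stays where it is pressed to and does not spring back; its top is springy rubber that gives a further 5 mm at 3 N per mm (so about 1 mm before the switch starts to move) and comes back when let go, so the fingertip has to go down 7 to 9 mm in all; over 30 N would harm it
- lantern: small grey camping lantern, loose, standing on the shelf to one side of the turntable: foot 90 mm across, clear globe, grey cap 84 mm across whose top is 110 mm above the shelf; origin at the centre of its underside, z up; 0.38 kg or so
- lantern_switch_top (a point): centre of the top face of the lantern's push switch: black round cap, 30 mm across, standing 13 mm proud of the middle of the lantern's top, so 123 mm above the shelf; moves down with the cap
- lantern_switch (a joint): travel of the lantern's switch: 0 up (off), 0.006 m fully down (on); pressed straight down with about 3 N; stays where it is pressed to; its top is springy rubber that gives a further 5 mm at 3 N per mm (so about 1 mm before the switch starts to move) and comes back when let go, so the fingertip has to go down 7 to 9 mm in all; over 30 N would harm it
- puck: flat round puck light, loose, lying on the shelf on the other side of the turntable: grey ring body 92 mm across and 22 mm high, with a white dome 68 mm across on top; origin at the centre of its underside, z up; 0.2 kg or so
- puck_dome_top (a point): centre of the top of the puck light's white dome, which is its switch: 13 mm above the grey body, so 35 mm above the shelf; nearly flat over its middle 36 mm; moves down with the dome
- puck_dome (a joint): travel of the puck light's dome: 0 up (off), 0.006 m fully down (on); pressed straight down with about 3 N; stays where it is pressed to; its top is springy rubber that gives a further 5 mm at 3 N per mm (so about 1 mm before the switch starts to move) and comes back when let go, so the fingertip has to go down 7 to 9 mm in all; over 30 N would harm it
- turntable: white plastic turntable, 270 mm across, fixed to the shelf by its foot; its disc turns stiffly if pushed sideways; disc top 28 mm and rim top 36 mm above the shelf; origin on its axis at shelf height
- compass: green baseplate compass lying on the turntable, 50 x 78 x 15 mm, loose; origin at the centre of its underside; to be left alone
- spork: metal spork lying on the turntable, 155 mm long (its x), 30 mm wide, 5 mm thick, loose; origin on its underside near the middle; to be left alone
- carabiner_a: locking aluminium carabiner lying flat, 102 x 62 x 15 mm, loose, beyond the turntable on the left; origin at the centre of its underside; to be left alone
- carabiner_b: the same kind of carabiner, on the robot's side of the turntable, to the left; to be left alone
- tin: small grey tin box with hinged lid, shut, 83 x 113 x 46 mm, loose, far right; origin at the centre of its underside; to be left alone
- flask: steel flask, 68 mm across, 180 mm tall, loose, standing far left; origin at the centre of its underside; to be left alone
- carton: small cardboard carton, 40 x 60 x 30 mm, loose, on the robot's side of the turntable, to the right; origin at the centre of its underside; to be left alone
Things that resemble listed ones, but are neither listed nor needed, are in the scene too. Leave any turquoise or yellow look-alike of the lantern alone.

How it is judged (in metres and radians):
On the way, in this order (a step that is already met when the one before it is completed fails the run):
1. the headlamp's switch is down, the other two still up (value of joint headlamp_switch above 0.004 m and value of joint each of lantern_switch, puck_dome below 0.002 m), for 0.1 s.
2. the lantern's switch is down too, the puck light's dome still up (value of joint each of headlamp_switch, lantern_switch above 0.004 m and value of joint puck_dome below 0.002 m), for 0.1 s.
3. the puck light's dome is down too (value of joint each of headlamp_switch, lantern_switch, puck_dome above 0.004 m), for 0.1 s.
At the end, for the whole second after the job is handed in: All three switches are down by more than 4 of their 6 mm; the three lights stand level (within 0.1 rad), at rest and within 25 mm of where they began; every other thing is within 20 mm of where it began (all of step 3 and angle between each of headlamp, lantern, puck's own z axis and vertical below 0.1 rad and linear speed of each of headlamp, lantern, puck below 0.02 m/s and distance of each of headlamp, lantern, puck from where it was at the start of the episode below 0.025 m and distance of each of compass, spork, carabiner_a, carabiner_b, tin, flask, carton from where it was at the start of the episode below 0.02 m); the robot touches nothing.
It fails at once if a light is pressed with more than 30 N (contact force between any of the fingers, the arm and headlamp above 30 N or contact force between any of the fingers, the arm and lantern above 30 N or contact force between any of the fingers, the arm and puck above 30 N).
It fails at once if a light is lifted more than 10 mm (height (world z) of headlamp above 0.038 m or height (world z) of any of lantern, puck above 0.01 m).
It fails at once if a light is tipped by more than 20 degrees (angle between any of headlamp, lantern, puck's own z axis and vertical above 0.35 rad).
It fails at once if a light is shoved more than 25 mm from its place (distance of any of headlamp, lantern, puck from where it was at the start of the episode above 0.025 m).
It fails at once if another thing is moved more than 20 mm (distance of any of compass, spork, carabiner_a, carabiner_b, tin, flask, carton from where it was at the start of the episode above 0.02 m).
It also fails if it takes over 53 s, if anything falls off the work surface, if the arm or the gripper's body presses on something with over 40 N, if the wrist force passes 120 N, or if a joint passes its speed limit or range.

## Working session

There is one attempt and no reset: what is moved stays moved. The work goes in short steps, each a Python script; the robot and the scene stay as the last script left them, time stands still between calls to the robot, and variables do not carry over. Pictures are saved under pics/ and viewed, and the job is handed in when it is done.

```bash
mkdir -p pics; ls; python3 - <<'E'
from plant import bot
import cv2
for n in("scene","top","wrist"):
    cv2.imwrite(f"pics/{n}0.png",bot.camera(n)[:,:,::-1]); print(n,bot.get_calibration(n))
s=bot.read_state();print(s)
E
```

```text
pics
scene {'fx': 603.0253394842188, 'fy': 603.0253394842188, 'cx': 314.70890416825534, 'cy': 242.75250693056418, 'view': array([[ 6.77386225e-01,  7.35413101e-01,  1.77615806e-02,
        -4.02007448e+02],
       [-5.72702320e-01,  5.12052723e-01,  6.40167213e-01,
         2.27260192e+02],
       [ 4.61692490e-01, -4.43812550e-01,  7.68030250e-01,
        -1.52197384e+03],
       [ 0.00000000e+00,  0.00000000e+00,  0.00000000e+00,
         1.00000000e+00]])}
top {'fx': 571.077215615157, 'fy': 571.077215615157, 'cx': 326.1156972206761, 'cy': 237.64993223163415, 'view': array([[-5.53897443e-03, -9.99982908e-01, -1.87195829e-03,
         6.87003104e+01],
       [ 9.85955280e-01, -5.77372778e-03,  1.66909706e-01,
        -5.64253327e+02],
       [-1.66917662e-01, -9.21158561e-04,  9.85970408e-01,
        -1.23361262e+03],
       [ 0.00000000e+00,  0.00000000e+00,  0.00000000e+00,
         1.00000000e+00]])}
wrist {'fx': 347.11683115445544, 'fy': 347.11683115445544, 'cx': 317.48530817937285, 'cy': 239.98423313044736, 'T_tool_cam': array([[-1.57188610e-04,  9.63681313e-01,  2.67054869e-01
[... 255 characters left out ...]
,
         1.00000000e+00]])}
{'t': 0.15, 'joint_pos': array([ 1.61709388e+00,  3.59239785e-01,  1.12791702e-02, -2.60596684e-04,
       -1.22410188e+00, -2.88107268e-01]), 'qvel': array([-0.00143013, -0.00489222,  0.00305436,  0.00169481, -0.00017601,
       -0.00010843]), 'tau': array([-7.08681837e-04, -5.83274031e+01,  2.93289238e+01,  7.00114533e+00,
        8.77295388e-03, -1.13464578e-04]), 'tcp_pos': array([161.56638721, 655.00018391, 225.8298498 ]), 'eef_rot': array([ 9.92694351e-01, -1.20654509e-01, -1.54486031e-05,  6.44644007e-04]), 'contact_force': array([-0.97910962, -0.41462107, -0.1602045 ]), 'moment': array([ 0.09922562, -0.00413504,  0.00296282]), 'width': 87.91255929664054}
```

View pics/top0.png

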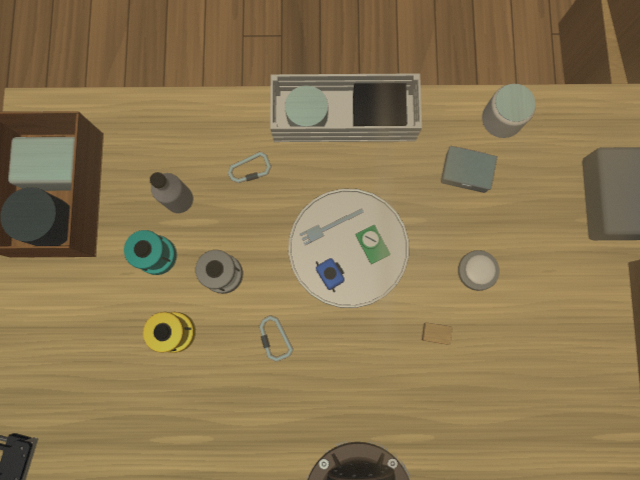

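View pics/scene0.png

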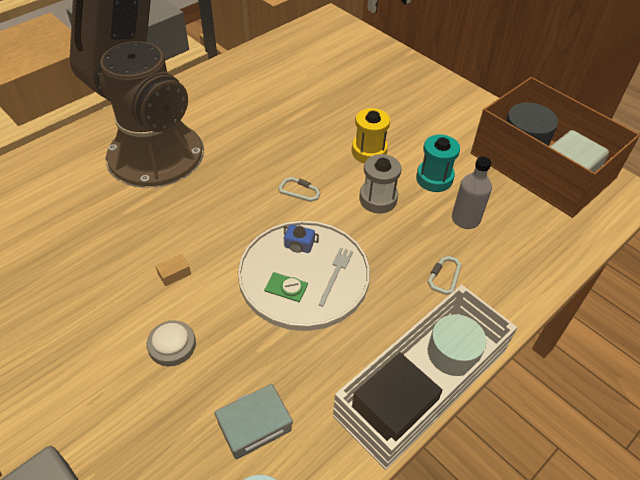

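The top view shows the headlamp switch near (330,272), the grey lantern's switch near (215,269), and the puck dome near (480,268). The turquoise and yellow lanterns are look-alikes. In the scene view the same three are near (298,232), (382,163) and (170,336).

```bash
cat > h.py <<'E'
import cv2,numpy as np
from plant import bot
def ray(n,u,v,T=None):
    c=bot.get_calibration(n)
    d=np.array([(u-c['cx'])/c['fx'],-(v-c['cy'])/c['fy'],-1.])
    M=np.linalg.inv(c['view']) if T is None else T@c['T_tool_cam']
    return M[:3,3],M[:3,:3]@d
def plane(n,u,v,z,T=None):
    o,d=ray(n,u,v,T); return o+d*(z-o[2])/d[2]
def blob(img,f,box):
    x0,y0,x1,y1=box; h=img[y0:y1,x0:x1].astype(int)
    m=f(h).astype(np.uint8)
    k,l,s,c=cv2.connectedComponentsWithStats(m)
    i=1+np.argmax(s[1:,4]); return c[i]+[x0,y0],s[i]
def tri(r):
    A=0;b=0
    for o,d in r:
        d=d/np.linalg.norm(d);P=np.eye(3)-np.outer(d,d);A=A+P;b=b+P@o
    p=np.linalg.solve(A,b); return p,[np.linalg.norm((np.eye(3)-np.outer(d,d)/(d@d))@(p-o)) for o,d in r]
dark=lambda h:h.max(2)<55
white=lambda h:(h.min(2)>165)
E
python3 - <<'E'
from h import *
t=cv2.imread('pics/top0.png')[:,:,::-1];s=cv2.imread('pics/scene0.png')[:,:,::-1]
for n,f,z,bt,bs in [('head',dark,77,(322,264,339,282),(288,222,310,240)),('lan',dark,123,(200,257,232,283),(370,150,396,174)),('puck',white,33,(455,245,505,295),(145,318,198,365))]:
    a,sa=blob(t,f,bt);b,sb=blob(s,f,bs)
    print(n,a,sa,b,sb)
    print(' top',plane('top',*a,z).round(1),'scene',plane('scene',*b,z).round(1),'tri',tri([ray('top',*a),ray('scene',*b)]))
def crop(i,b,k=8): return cv2.resize(i[b[1]:b[3],b[0]:b[2]],None,fx=k,fy=k,interpolation=0)
o=np.zeros((600,800,3),np.uint8)
for i,(im,b) in enumerate([(t,(300,245,350,295)),(t,(190,245,240,295)),(t,(455,245,505,295)),(s,(275,210,325,260)),(s,(357,140,407,190)),(s,(145,315,195,365))]):
    c=crop(im,b,5); o[(i//3)*260:(i//3)*260+250,(i%3)*260:(i%3)*260+250]=c
cv2.imwrite('pics/crops.png',o[:,:,::-1])
E
```

```text
Traceback (most recent call last):
  File "h.py", line 14, in blob
    i=1+np.argmax(s[1:,4]); return c[i]+[x0,y0],s[i]
        ~~~~~~~~~^^^^^^^^^
ValueError: attempt to get argmax of an empty sequence
```

```bash

python3 - <<'E'
from h import *
t=cv2.imread('pics/top0.png')[:,:,::-1];s=cv2.imread('pics/scene0.png')[:,:,::-1]
print(t[272,322:340].tolist());print(t[269,203:230].tolist());print(t[268,455:505:3].tolist());print(s[232,285:312:2].tolist());print(s[336,145:198:3].tolist())
o=np.zeros((600,800,3),np.uint8)
for i,(im,b) in enumerate([(t,(300,245,350,295)),(t,(190,245,240,295)),(t,(455,245,505,295)),(s,(275,210,325,260)),(s,(357,140,407,190)),(s,(145,315,195,365))]):
    c=cv2.resize(im[b[1]:b[3],b[0]:b[2]],None,fx=5,fy=5,interpolation=0); o[(i//3)*260:(i//3)*260+250,(i%3)*260:(i%3)*260+250]=c
cv2.imwrite('pics/crops.png',o[:,:,::-1])
E
```

```text
[[75, 95, 139], [75, 88, 121], [70, 68, 67], [67, 63, 55], [64, 61, 53], [68, 64, 55], [66, 63, 55], [70, 66, 57], [68, 63, 56], [67, 61, 54], [66, 63, 54], [68, 65, 56], [66, 64, 54], [70, 67, 58], [72, 79, 99], [73, 92, 136], [70, 88, 128], [69, 82, 115]]
[[126, 120, 104], [125, 118, 104], [107, 101, 88], [60, 54, 43], [58, 53, 40], [58, 54, 43], [57, 51, 40], [58, 53, 41], [60, 55, 43], [59, 52, 40], [59, 55, 44], [60, 54, 43], [59, 54, 41], [57, 52, 40], [58, 53, 39], [57, 51, 37], [58, 55, 42], [56, 49, 38], [59, 51, 40], [64, 56, 46], [94, 87, 75], [128, 122, 105], [128, 122, 106], [127, 120, 106], [128, 120, 106], [129, 123, 107], [129, 122, 106]]
[[162, 139, 93], [100, 89, 67], [127, 119, 100], [120, 111, 94], [171, 161, 137], [177, 166, 142], [179, 168, 144], [178, 167, 143], [179, 168, 145], [177, 167, 143], [175, 166, 142], [174, 162, 139], [170, 159, 135], [156, 146, 125], [119, 112, 96], [158, 134, 89], [155, 132, 86]]
[[100, 89, 74], [79, 100, 160], [85, 104, 165], [80, 101, 162], [79, 72, 74], [73, 62, 45], [81, 68, 56], [76, 68, 52], [79, 69, 56], [74, 62, 46], [79, 67, 52], [82, 106, 167], [82, 102, 162], [81, 104, 163]]
[[209, 167, 99], [159, 135, 104], [140, 129, 108], [222, 203, 172], [221, 203, 173], [223, 207, 174], [225, 211, 177], [224, 210, 177], [225, 209, 177], [226, 211, 179], [227, 213, 180], [228, 212, 181], [224, 207, 174], [222, 204, 172], [161, 146, 122], [156, 140, 118], [144, 132, 113], [217, 174, 104]]
```

View pics/crops.png

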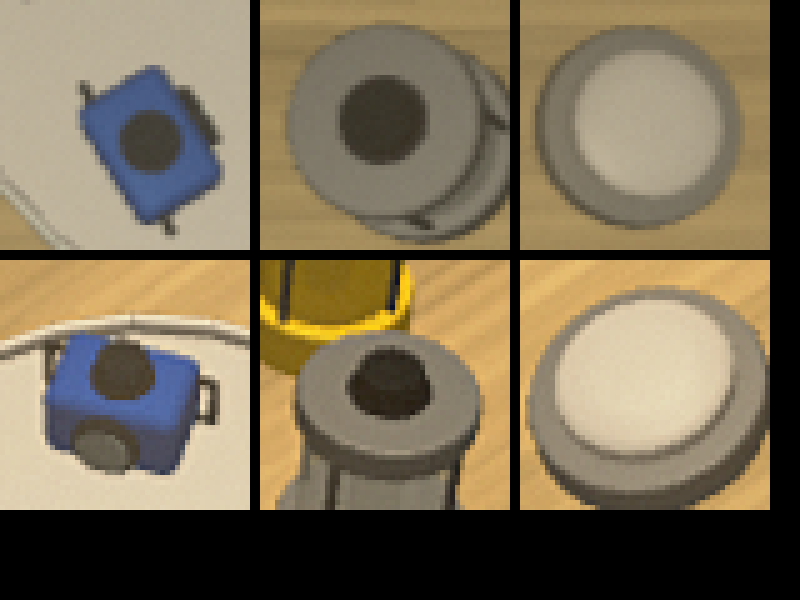

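The crops show clean outlines: black caps on the blue headlamp and the grey lantern, and the white dome on the puck. The thresholds need to go by hue and brightness.

```bash

cat >> h.py <<'E'
dark=lambda h:h.max(2)<92
white=lambda h:(h.min(2)>118)&(h.max(2)<235)
E
python3 - <<'E'
from h import *
t=cv2.imread('pics/top0.png')[:,:,::-1];s=cv2.imread('pics/scene0.png')[:,:,::-1]
hc=lambda h:(h.max(2)<92)
for n,f,g,z,bt,bs in [('head',hc,hc,74,(320,264,339,281),(291,222,309,241)),('lan',hc,lambda h:h.max(2)<70,119,(200,257,232,283),(370,150,396,176)),('puck',white,lambda h:h.min(2)>150,28,(457,247,503,290),(145,318,194,360))]:
    a,sa=blob(t,f,bt);b,sb=blob(s,g,bs)
    print(n,a,sa,b,sb)
    print(' top',plane('top',*a,z).round(1),'scene',plane('scene',*b,z).round(1),'tri',tri([ray('top',*a),ray('scene',*b)]))
# size check: px widths -> mm
    x0,y0,w,h=sa[:4];x0+=bt[0];y0+=bt[1]
    print(' size',np.linalg.norm(plane('top',x0-.5,a[1],z)-plane('top',x0+w-.5,a[1],z)))
E
```

```text
head [329.60833333 272.75      ] [  4   3  12  13 120] [299.04310345 232.06034483] [  2   5  13  11 116]
 top [482.7  58.3  74. ] scene [486.8  51.9  74. ] tri (array([482.71070561,  57.216009  ,  66.54066418]), [np.float64(1.3203289411712225), np.float64(1.3203289411712529)])
 size 26.082681782329725
lan [214.06995885 268.52674897] [  6   3  17  18 243] [382.70857143 164.57142857] [  5   8  16  14 175]
 top [488.2 300.8 119. ] scene [491.8 295.4 119. ] tri (array([488.3054803 , 301.30620929, 113.1395628 ]), [np.float64(0.8816131637332013), np.float64(0.8816131637331548)])
 size 35.67716448795478
puck [480.05918058 269.41729894] [  9   8  29  29 659] [169.20879121 337.48840049] [  7   5  35  30 819]
 top [ 493.2 -281.3   28. ] scene [ 490.5 -282.6   28. ] tri (array([ 492.35321003, -281.98294445,   29.69030386]), [np.float64(1.3035123535486353), np.float64(1.303512353548686)])
 size 65.37703387785064
```

```bash

cat >> h.py <<'E'
from scipy.spatial.transform import Rotation as R
D=[1,0,0,0]
def T():
    s=bot.read_state();M=np.eye(4);M[:3,:3]=R.from_quat(s['eef_rot']).as_matrix();M[:3,3]=s['tcp_pos'];return M,s
E
python3 - <<'E'
from h import *
for p in [(483,57,230),(483,57,69),(488,301,200),(488,301,115),(492,-282,150),(492,-282,27)]:
    q=bot.solve_ik(p,D);print(p,None if q is None else np.round(q,2))
bot.move_gripper(0)
bot.move_ptp([483,57,230],D)
M,s=T();im=bot.camera('wrist');print(s['t'],s['tcp_pos'],s['eef_rot'],s['contact_force'],s['width'])
np.save('M1.npy',M);cv2.imwrite('pics/w1.png',im[:,:,::-1])
E
```

```text
(483, 57, 230) [ 0.52  0.04 -0.39  0.   -1.14  1.05]
(483, 57, 69) [ 0.52  0.22 -0.6   0.   -0.75  1.05]
(488, 301, 200) [ 0.89  0.21 -0.26  0.   -1.1   0.68]
(488, 301, 115) [ 0.89  0.29 -0.36  0.   -0.92  0.68]
(492, -282, 150) [-0.18  0.25 -0.34  0.   -0.99  1.75]
(492, -282, 27) [-0.18  0.39 -0.46  0.   -0.72  1.75]
3.9917 [483.17860103  57.59797166 229.96713413] [ 9.99999939e-01  3.48048014e-04  1.17157995e-05 -2.23186241e-06] [-0.03282252  0.34593417  0.36107595] 0.4745862563516782
```

View pics/w1.png

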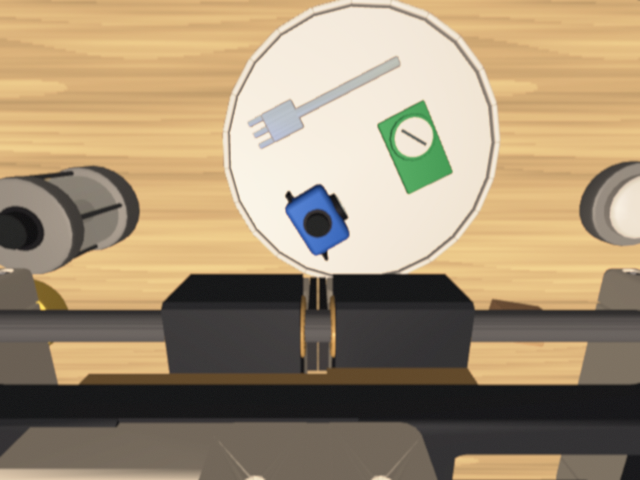

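The wrist view shows the headlamp cap at about (317,223). The closed fingertips are in the middle at about (317,276). The lantern is at the left edge and the puck at the right.

```bash

python3 - <<'E'
from h import *
im=cv2.imread('pics/w1.png')[:,:,::-1];M=np.load('M1.npy')
a,s=blob(im,lambda h:h.max(2)<75,(298,206,336,240));print(a,s)
p=plane('wrist',*a,75,M);print(p)
t=cv2.imread('pics/top0.png')[:,:,::-1];at,_=blob(t,dark,(320,264,339,281))
sc=np.array([299.5,231])
print(tri([ray('wrist',*a,M),ray('top',*at)]))
x0,y0,w,h=s[:4];x0+=298
print('size',np.linalg.norm(plane('wrist',x0-.5,a[1],75,M)-plane('wrist',x0+w-.5,a[1],75,M)))
E
```

```text
[317.16029144 222.98360656] [  6   4  27  27 549]
[485.15620826  57.79371099  75.        ]
(array([483.43370447,  58.0330976 ,  67.32582129]), [np.float64(0.23197810175600916), np.float64(0.23197810175599695)])
size 24.945154083231863
```

The wrist and top views agree to within 2.5 mm, and the cap measures 25 mm against 22 mm nominal with some of its side visible. I'll press at (484.5, 58).

```bash

cat >> h.py <<'E'
def press(x,y,ztop):
    bot.line_to([x,y,ztop+5],120); bot.pause(.2)
    s=bot.read_state();b=s['contact_force'].copy();z0=s['tcp_pos'][2];print('start',s['t'],s['tcp_pos'],b)
    zc=ztop+5; 
    while zc>ztop-10:
        zc-=1.0; bot.line_to([x,y,zc],20); bot.pause(.08)
        s=bot.read_state();f=s['contact_force']-b
        print(f"{zc:.1f} tcp {s['tcp_pos'].round(1)} f {f.round(1)}")
        d=ztop-s['tcp_pos'][2]
        if f[2]>15 or (f[2]>7 and d>6.5) : break
        if d>8.4: break
    bot.pause(.15)
    s=bot.read_state();print('end',s['t'],s['tcp_pos'].round(2),(s['contact_force']-b).round(1))
    bot.line_to([x,y,ztop+6],60)
E
python3 - <<'E'
from h import *
press(484.5,58,77)
bot.line_to([484.5,58,200],150)
M,s=T();im=bot.camera('wrist');print(s['t'],s['tcp_pos'],s['contact_force'])
np.save('M2.npy',M);cv2.imwrite('pics/w2.png',im[:,:,::-1])
E
```

```text
start 5.625 [484.77905724  58.13668821  82.50866664] [-0.43613295  0.1729507  -0.46416359]
81.0 tcp [484.5  58.   81. ] f [ 1.3 -0.8  0.4]
80.0 tcp [484.5  58.   79.9] f [0.7 0.  0.7]
79.0 tcp [484.5  58.   79. ] f [ 0.2 -0.8  0.4]
78.0 tcp [484.5  58.   78. ] f [0.5 0.1 0.7]
77.0 tcp [484.6  58.1  77.1] f [1.4 0.6 0.9]
76.0 tcp [484.7  58.1  76.1] f [-0.2  0.9  2.4]
75.0 tcp [484.6  58.1  75.1] f [1.  0.6 3.3]
74.0 tcp [484.6  58.   74. ] f [ 1.1 -1.1  2.4]
73.0 tcp [484.6  58.1  73. ] f [ 2.  -0.1  3.5]
72.0 tcp [484.6  58.   72. ] f [ 1.1 -0.2  3.6]
71.0 tcp [484.6  58.   71. ] f [2.1 0.4 2.1]
70.0 tcp [484.6  58.   70.1] f [ 2.  -0.5  2.9]
69.0 tcp [484.6  58.   69.2] f [-0.4 -0.3  6.6]
68.0 tcp [484.6  58.   68.3] f [-0.5  0.7  8.5]
end 10.4417 [484.6   58.    68.37] [ 0.6 -0.4  8.4]
11.775 [483.84355229  57.79321328 198.9886442 ] [-0.63229297 -0.51696568 -0.32265744]
```

View pics/w2.png

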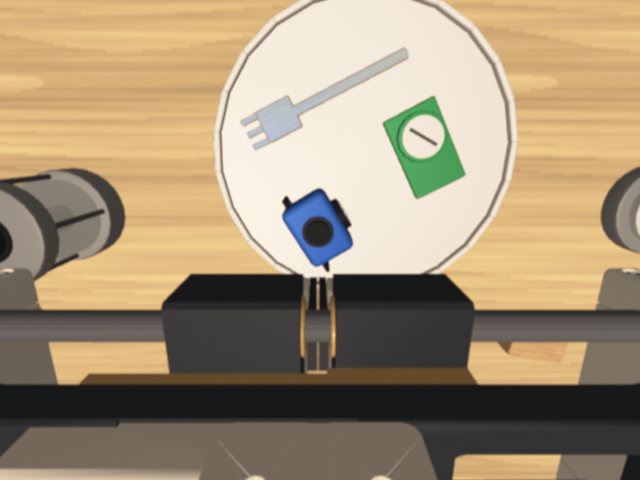

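The force profile was textbook: a 3 N plateau for 6 mm, then a rise to 8 N. The picture shows the headlamp unmoved, with its cap at about (318,231). Next is the lantern.

```bash

python3 - <<'E'
from h import *
bot.move_ptp([488,301,240],D)
M,s=T();im=bot.camera('wrist');print(s['t'],s['tcp_pos'])
np.save('M3.npy',M);cv2.imwrite('pics/w3.png',im[:,:,::-1])
a,st=blob(im,lambda h:h.max(2)<75,(285,170,350,265));print(a,st)
t=cv2.imread('pics/top0.png')[:,:,::-1];at,_=blob(t,dark,(200,257,232,283))
print(plane('wrist',*a,121,M),tri([ray('wrist',*a,M),ray('top',*at)]))
E
```

```text
12.8 [487.73387832 300.29614591 239.36833078]
[315.16931217 230.72335601] [  10   41   42   41 1323]
[491.3322043  301.96871918 121.        ] (array([489.05443786, 302.11518254, 112.0797385 ]), [np.float64(0.10554791160181844), np.float64(0.10554791160182372)])
```

View pics/w3.png

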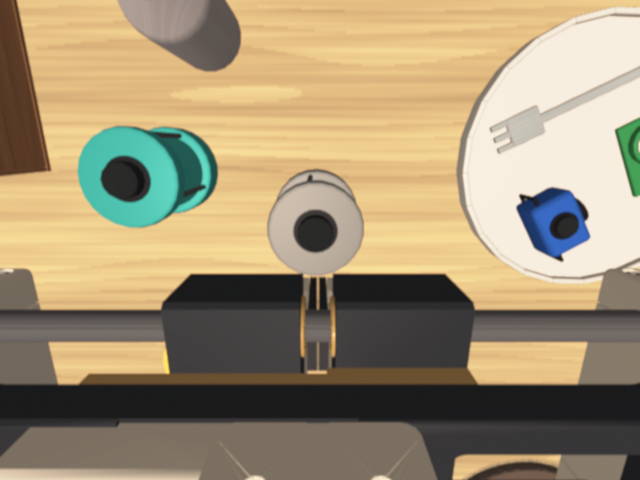

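The lantern switch is at (315,231). The turquoise lantern is well to the left and the flask is farther off. Averaging the views gives (490, 301.5).

```bash

python3 - <<'E'
from h import *
press(490,301.5,123)
bot.line_to([490,301.5,200],150)
bot.move_ptp([492,-281.5,150],D)
M,s=T();im=bot.camera('wrist');print(s['t'],s['tcp_pos'])
np.save('M4.npy',M);cv2.imwrite('pics/w4.png',im[:,:,::-1])
cv2.imwrite('pics/top4.png',bot.camera('top')[:,:,::-1])
E
```

```text
start 14.1333 [490.23829933 301.77810371 128.72075942] [ 0.04021691  0.01626695 -0.51336776]
127.0 tcp [490.  301.5 127. ] f [-0.2 -0.   0.8]
126.0 tcp [490.  301.5 125.9] f [ 0.4 -0.1  0.3]
125.0 tcp [490.  301.5 125. ] f [-0.3 -0.3  0.9]
124.0 tcp [490.  301.5 124. ] f [-1.2 -0.5  0.5]
123.0 tcp [490.1 301.6 123.1] f [ 0.5 -0.4  1.4]
122.0 tcp [490.1 301.6 122.2] f [ 0.3 -0.   2.1]
121.0 tcp [490.1 301.6 121.1] f [-0.1 -0.4  2.7]
120.0 tcp [490.1 301.6 120. ] f [0.3 1.1 2.7]
119.0 tcp [490.1 301.6 119. ] f [1.1 0.8 2.3]
118.0 tcp [490.  301.6 118. ] f [0.8 1.  1.8]
117.0 tcp [490.  301.5 117. ] f [1.8 1.5 1.8]
116.0 tcp [490.1 301.5 116.1] f [1.2 1.2 3.7]
115.0 tcp [490.1 301.6 115.3] f [0.8 0.4 6.2]
114.0 tcp [490.1 301.6 114.6] f [-0.7  0.3  8.7]
end 18.95 [490.15 301.6  114.57] [-0.9  1.2  9.2]
22.075 [ 492.55402176 -280.87991219  150.11635399]
```

View pics/w4.png

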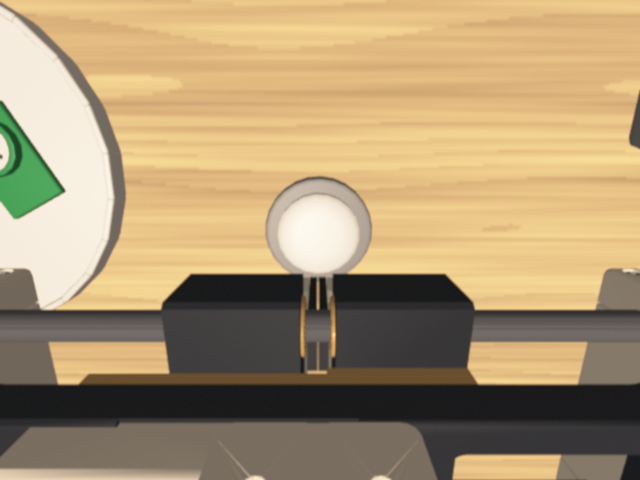

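View pics/top4.png

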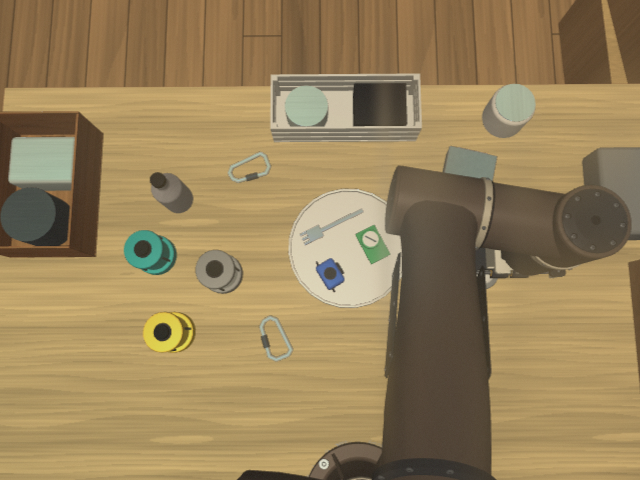

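The puck dome spans columns 277–360 and rows 194–275 in the wrist view. The top view shows the headlamp and lantern where they began.

```bash

python3 - <<'E'
from h import *
im=cv2.imread('pics/w4.png')[:,:,::-1];M=np.load('M4.npy')
h=im.astype(int);m=((h.min(2)>190)&(np.ptp(h,axis=2)<60)).astype(np.uint8);m[:,:200]=0;m[:,440:]=0;m[274:]=0
c=max(cv2.findContours(m,0,1)[0],key=cv2.contourArea).reshape(-1,2);c=c[c[:,1]<268]
e=cv2.fitEllipse(c);print(e)
for z in(24,28,33):print(z,plane('wrist',*e[0],z,M))
L=plane('wrist',e[0][0]-e[1][0]/2,e[0][1],26,M);Rr=plane('wrist',e[0][0]+e[1][0]/2,e[0][1],26,M);print('diam',np.linalg.norm(L-Rr))
E
```

```text
((317.3772888183594, 233.9033966064453), (75.33243560791016, 78.18383026123047), 98.58062744140625)
24 [ 491.60749799 -280.90334323   24.        ]
28 [ 492.63910798 -280.90422109   28.        ]
33 [ 493.92862047 -280.90531841   33.        ]
diam 63.28881749862836
```

The wrist view gives (492.3, -281), which agrees with the top and scene views. The dome measures 63–65 mm against 68 mm nominal because its edge is shaded.

```bash

python3 - <<'E'
from h import *
press(492.3,-281.2,35)
bot.line_to([492.3,-281.2,200],150)
bot.move_ptp([400,-420,250],D)
bot.pause(.3)
s=bot.read_state();print(s['t'],s['tcp_pos'],s['contact_force'])
t=bot.camera('top');sc=bot.camera('scene')
cv2.imwrite('pics/top5.png',t[:,:,::-1]);cv2.imwrite('pics/scene5.png',sc[:,:,::-1])
E
```

```text
start 23.4417 [ 492.75530657 -281.30231234   40.74696962] [0.84804518 0.60350154 0.04631654]
39.0 tcp [ 492.3 -281.2   39.1] f [-1.  -1.   0.3]
38.0 tcp [ 492.3 -281.2   37.9] f [-1.3 -0.2 -0.1]
37.0 tcp [ 492.3 -281.2   37. ] f [-0.6 -0.7  0.2]
36.0 tcp [ 492.3 -281.2   36. ] f [-2.  -1.2  0. ]
35.0 tcp [ 492.5 -281.2   35.1] f [-1.3 -1.   0.1]
34.0 tcp [ 492.5 -281.2   34.1] f [-0.9 -0.5  1.6]
33.0 tcp [ 492.4 -281.2   33. ] f [ 0.2 -0.   1.9]
32.0 tcp [ 492.4 -281.2   32. ] f [-0.1 -1.   1.8]
31.0 tcp [ 492.4 -281.2   31. ] f [ 0.4 -1.1  2.1]
30.0 tcp [ 492.4 -281.2   30. ] f [ 0.9 -2.2  3.1]
29.0 tcp [ 492.4 -281.2   29. ] f [ 1.  -1.3  2. ]
28.0 tcp [ 492.4 -281.2   28.1] f [ 1.2 -0.9  3.4]
27.0 tcp [ 492.4 -281.2   27.2] f [ 0.  -1.9  6.2]
26.0 tcp [ 492.4 -281.3   26.4] f [-0.2 -0.1  8.4]
end 28.2583 [ 492.45 -281.22   26.44] [-0.   1.3  8.8]
30.9 [ 400.51117632 -419.35950489  249.69455875] [0.16366183 0.28493911 0.00337957]
```

View pics/scene5.png

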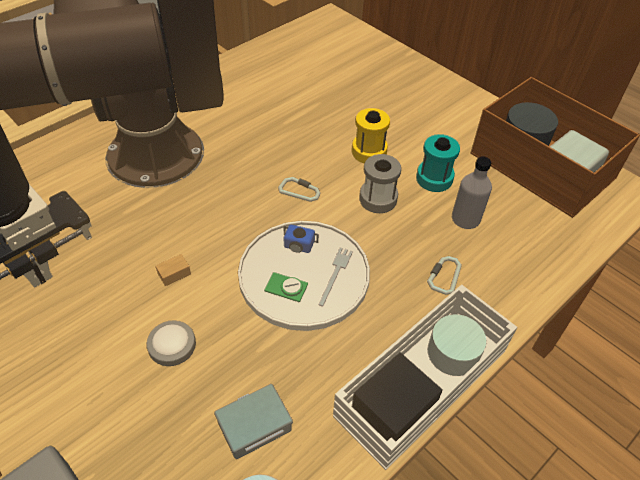

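View pics/top5.png

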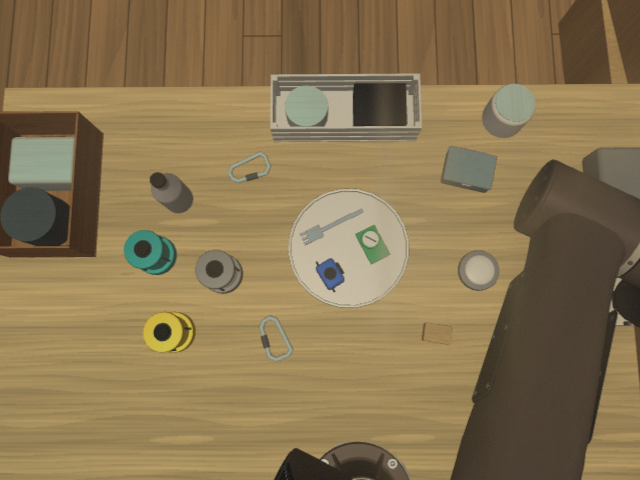

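Both views show the caps and dome lower than before, for example the lantern cap at scene (383,166). All objects are in place and the arm is clear with about 0 N on the tool.

```bash
python3 -c "
from plant import bot
bot.close_job();print(bot.read_state()['t'])"
```

```text
the job is handed in; nothing more can be done
the job is handed in; nothing more can be done
```

I pressed the headlamp switch, the lantern switch and the puck dome in that order, using the closed fingertips. I then backed the arm away and handed the job in at about 31 s of the 53 s allowed.

- **Presses:** Each showed a plateau of about 2–3 N over the switch's travel, then a rise to about 8–9 N at 8.4–8.6 mm depth. That is what a switch pressed fully down should feel like, and it is well under the 30 N limit.
- **Final pictures:** Both caps and the dome sit lower than at the start. I judged by eye that the lights are level, nothing else has moved, and the arm is clear. The force on the tool was near zero.
- **Disagreements:** The camera views differed by 2–7 mm in position, and triangulated heights came out up to about 10 mm low, probably because some of the caps' sides were visible. I used the listed heights instead, and contact came at them to within about 1 mm.
- **Not confirmed:** The interface gives no switch readout and no verdict, so "switches down" rests on the force, depth and pictures.

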